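# Pack a chilled order in a wooden crate

### The arm

A 6-joint arm with a two-finger parallel gripper is mounted at the origin on the work surface. World frame = base frame: x ahead of the robot, y to its left, z up, the work surface at z = 0. Lengths are in m, angles in degrees, forces in N, time in s.
With the tool pointing down it reaches from about 0.25 to 0.725 m from the base axis. Payload 9.7 kg.
Tool frame: the origin (TCP) lies midway between the tips of the shut fingers; the grasp point (between the pads) lies 19 mm behind it; z points along the fingers, y is the line along which they close (so a half turn about z gives the same grasp; the last joint's range is limited). The gripper opens to 85 mm and grips with 20 to 120 N. Pads are 22 mm wide; open, the fingers measure 114 mm over their backs; the gripper's body (76 mm by 85 mm) begins 54 mm behind the grasp point. The pads swing forward as they close: fully open they stand 13 mm farther back than shut.
Start: joints at [65.374, 4.979, 10.078, 95.1, 0, 90], TCP at [0.229, 0.5, 0.208] pointing down, gripper open.
Joint ranges: [-179.16, 179.16], [-48.56, 103.87], [-65.8, 70.77], [-126.05, 130.52], [-82.76, 87.17], [-180, 180]. Speed limits (degrees/s): [127.2, 127.2, 147.25, 180, 180, 180].

### API

Orientations are given as [roll, pitch, yaw] about the fixed x, y, z axes, in that order (R = Rz(yaw) Ry(pitch) Rx(roll)).
In Python, from workcell import bot gives the robot as it stands.
- The arm moves only by the shell command python3 -m crank 'ROWS' [FORCE]. ROWS is JSON, a list of rows, each an object with "gripper": the finger opening in mm, from 0 to 85.4; "travel": the shift along the tool's x, y, z in mm, a list of three; "twist": the turn, a rotation vector about the tool's x, y, z in rad, a list of three. In form: [{"gripper": gripper, "travel": [tx, ty, tz], "twist": [rx, ry, rz]}, ...]. A call has 1 to 12 rows; each row shifts and turns the commanded pose from where the row before left it, along the tool's axes as they then stand; what a row does not reach is not made up. A row lasts 1/8 s, in which the tool goes at most 62.5 mm and 10.7 degrees, less where a joint would pass 70% of its speed; a pose out of reach is approached as far as the arm can. A call is refused whole if a number of a shift passes 62.5 or a number of a turn 0.188, either way. A call with a gripper value outside its range is refused whole. The fingers move at their own pace and stop on an object; FORCE is the grip in N (left out, the last holds). Time passes only in rows, so rows that do not move let the fingers close. It gives the time, the measured TCP pose, the force, the opening and the grip force at its end, in the units of the state.
- bot.get_obs(): the state, without advancing time (a new reading comes with each control period).
- bot.camera(name): name is "scene" or "top"; returns the picture (420x560x3 uint8, red, green, blue); there is no depth.
- bot.calibration(name): a dict with "vfov" (degrees; the focal length in pixels is half the picture's height over the tangent of half this angle, whatever the lens; pixels are square), "cx", "cy" (the principal point, pixels), "k1" (the pictures are not rectified: a ray, as slopes to the right and down, at radius r is drawn at 1 + k1 r^2 times it, then the intrinsics apply), "camera_from_world" (4x4, takes a point from world to camera coordinates). Camera axes: x right, y down, z forward; pixel columns grow to the right and rows downward; lengths in m; the calibration is good to about 2 mm. A picture is of the moment at which its call begins. calibration takes no time and is no camera call.
- bot.job_done(): hands the job in; it is judged then, once.
The state is a dict: "time": time; "q": joint angles; "qd": joint speeds; "joint_efforts": joint torques, N m; "ee_pos": TCP position; "tcp_rot": TCP orientation; "wrist_force": force on the tool from outside, world axes, zero at the start; "torque": the same for the moment, N m; "opening": finger opening in m; "grasp_force": force on a finger pad.
Only numpy, scipy, OpenCV 4.12 (cv2) and the standard library are available. Lean on these libraries where they do the work, as an engineer would, in place of code of your own. Each camera call takes 0.05 s, during which the arm holds its last target. There are 200 camera calls.

### The job

Finish packing the order in the shallow wooden crate: lay the blue cold pack flat and lengthwise in the middle of the crate, between the two tubs already standing there, and set the wooden sea-urchin box squarely on top of it, lengthwise too. Stack the small round tub and the square tub from the bench each on the tub of its own kind in the crate, with its foot seated inside the lid's rim. The wide domed tub fits neither, so leave it and the two packed tubs where they stand, and keep the tubs and the sea-urchin box upright all the time.

Things in the scene. Friction and masses are not known exactly. Their poses are not given: they have to be found in the camera images.
- crate: Shallow open crate of pale wood, fixed, 340 mm long (along its x) x 170 x 50 mm high; inside 320 x 150 mm, its floor 8 mm above the bench; a 12 mm cleat outside each end. Origin: centre of underside; x along its length, roughly away from the robot. A round and a square tub already stand in it, about 110 mm to either end of its centre; which end is which varies.
- cold_pack: Loose blue hard-shell cold pack with three darker panels on top, lying flat: 90 mm long (along x) x 60 mm wide (along y) x 24 mm thick, about 0.12 kg, flat top and bottom. Origin: centre of the underside, z up.
- urchin_box: Loose closed wooden sea-urchin box with a red paper band round its middle, lying flat: 86 mm long (along x) x 56 mm wide (along y) x 26 mm high, about 0.10 kg; the lower 22 mm have the full width, the lid board on top is 52 mm wide. Origin: centre of the underside, z up.
- round_tub: Loose small round tub on the bench, 50 mm high, 0.16 kg: white, foot 51 mm across, orange lid 64 mm across with upright side from 36 to 50 mm up. The lid's top (46 mm up) has a raised rim, 4 mm high, 58 mm across inside, that takes the foot of another such tub with 2 to 3 mm play; stacked, it stands 46 mm above the lower one. Origin: centre of the underside, z up.
- round_tub_packed: A tub just like the loose small round one (white, orange lid with raised rim, 64 mm across, 50 mm high), already standing loose on the crate's floor near one end. Origin: centre of the underside, z up.
- square_tub: Loose square tub on the bench, 50 mm high, 0.17 kg: white, foot 52 mm square, green lid 64 mm square with upright side from 36 to 50 mm up. The lid's top (46 mm up) has a raised rim, 4 mm high, 58 mm square inside, that takes the foot of another such tub with 3 mm play if square to it within 5 degrees; stacked, it stands 46 mm higher. Origin: centre of underside, x, y along sides.
- square_tub_packed: A tub just like the loose square one (white, green lid with raised rim, 64 mm square, 50 mm high), already standing loose on the crate's floor near the other end, roughly square to the crate. Origin: centre of the underside, z up, x and y along its sides.
- wide_tub: The odd tub on the bench: round and wide, white with an orange lid 84 mm across that is domed and has no rim; 59 mm high, foot 70 mm across. It nests on neither kind of tub in the crate and stays where it is. Origin: centre of the underside, z up.
Mind the look-alikes: they are no part of the job. There is more than one size of the cold_pack; the job needs the smallest.

How it is judged (in metres and radians):
At the end, for the whole second after the job is handed in: Pack flat on the crate floor, within 15 mm of its centre, lengthwise to 11 deg; urchin box flat on it, within 12 mm across, 15 along, 11 deg; each loose tub level in the rim of its kind, within 7 mm; packed tubs moved under 15 mm, wide tub under 20; all released, at rest (x of cold_pack in the frame of crate between -0.015 and 0.015 m and y of cold_pack in the frame of crate between -0.015 and 0.015 m and z of cold_pack in the frame of crate below 0.011 m and angle between the x axis of cold_pack and the x axis of crate, either way round below 0.2 rad and angle between cold_pack's own z axis and vertical below 0.07 rad and x of urchin_box in the frame of cold_pack between -0.015 and 0.015 m and y of urchin_box in the frame of cold_pack between -0.012 and 0.012 m and z of urchin_box in the frame of cold_pack between 0.021 and 0.027 m and angle between the x axis of urchin_box and the x axis of cold_pack, either way round below 0.2 rad and angle between urchin_box's own z axis and vertical below 0.08 rad and horizontal distance between round_tub and round_tub_packed below 0.007 m and z of round_tub in the frame of round_tub_packed between 0.043 and 0.0485 m and angle between each of round_tub, round_tub_packed, square_tub, square_tub_packed's own z axis and vertical below 0.06 rad and distance of each of round_tub_packed, square_tub_packed from where it was at the start of the episode below 0.015 m and horizontal distance between square_tub and square_tub_packed below 0.007 m and z of square_tub in the frame of square_tub_packed between 0.043 and 0.0485 m and distance of wide_tub from where it was at the start of the episode below 0.02 m and linear speed of each of cold_pack, urchin_box, round_tub, square_tub below 0.02 m/s and angular speed of each of cold_pack, urchin_box, round_tub, square_tub below 0.2 rad/s); the robot touches nothing.
It fails at once if a tub or the sea-urchin box is tipped by more than about 35 degrees (angle between any of urchin_box, round_tub, square_tub, round_tub_packed, square_tub_packed, wide_tub's own z axis and vertical above 0.6 rad).
It also fails if it takes over 99 s, if anything falls off the work surface, if the arm or the gripper's body presses on something with over 40 N, if the wrist force passes 120 N, or if a joint passes its speed limit or range.

## Working session

There is one attempt and no reset: what is moved stays moved. The work goes in short steps, Python scripts to look and compute and a shell command to move; the robot and the scene stay as the last step left them, time stands still between calls to the robot, and variables do not carry over. Pictures are saved under pics/ and viewed, at most 14 in all, crops included, and the job is handed in when it is done.

```bash
ls; mkdir -p pics; python3 - <<'E'
from workcell import bot
import cv2
for n in("scene","top"):
    im=bot.camera(n); cv2.imwrite(f"pics/{n}0.png",im[:,:,::-1])
    c=bot.calibration(n); print(c)
o=bot.get_obs(); print(o)
E
```

```text
pics
{'vfov': 47.964257875548924, 'cx': 273.843413903947, 'cy': 211.45198747682676, 'k1': -0.14877081785531093, 'camera_from_world': array([[-0.61622041,  0.78736397,  0.01817662,  0.24647714],
       [ 0.41237718,  0.34223249, -0.84428786, -0.21279993],
       [-0.67098247, -0.51277178, -0.53558158,  1.36082433],
       [ 0.        ,  0.        ,  0.        ,  1.        ]])}
{'vfov': 44.09643992828889, 'cx': 280.62141215519136, 'cy': 206.32333961878402, 'k1': -0.12105373093053431, 'camera_from_world': array([[ 0.067251  , -0.99772142,  0.00541088,  0.04217275],
       [-0.97578638, -0.06690183, -0.20824284,  0.50719907],
       [ 0.20813034,  0.00872467, -0.97806219,  1.08405536],
       [ 0.        ,  0.        ,  0.        ,  1.        ]])}
{'time': 0.1, 'q': array([ 6.53734199e+01,  5.00956745e+00,  1.00414126e+01,  9.51019965e+01,
       -1.47245435e-03,  8.99999665e+01]), 'qd': array([ 0.02684622, -0.09175309,  0.03185983, -0.02314315,  0.01799885,
       -0.03996059]), 'joint_efforts': array([ 2.07478450e-03, -5.21559799e+01,  4.65655446e+01,  1.59475312e-02,
        9.93476192e-05,  1.53847179e-05]), 'ee_pos': array([0.22909542, 0.49975612, 0.20756013]), 'tcp_rot': array([-1.79929849e+02,  1.47241225e-03,  1.55373455e+02]), 'wrist_force': array([-0.35689755,  0.30956509,  0.2629709 ]), 'torque': array([-0.06742545, -0.03323086,  0.02689479]), 'grasp_force': 0.0, 'opening': 0.0852305416466401}
```

View pics/top0.png

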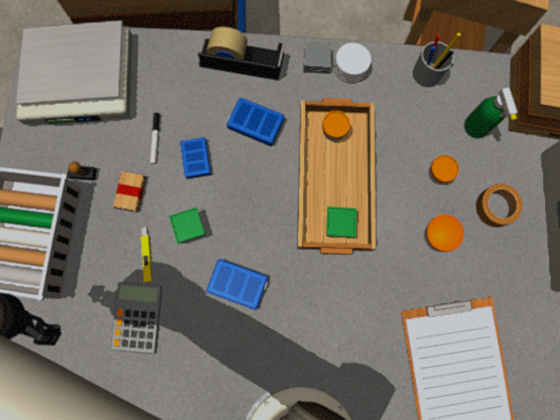

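View pics/scene0.png

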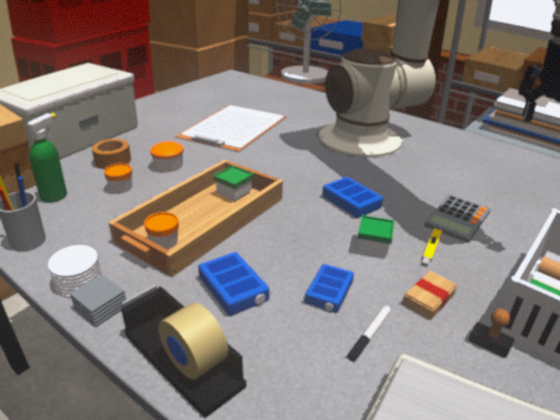

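```bash
cat > h.py <<'E'
from workcell import bot
import cv2, numpy as np
from scipy.optimize import minimize
def cam(n):
    c=bot.calibration(n); f=210/np.tan(np.radians(c["vfov"]/2))
    return c["camera_from_world"],f,c["cx"],c["cy"],c["k1"]
def proj(C,P):
    M,f,cx,cy,k=C; p=np.asarray(P)@M[:3,:3].T+M[:3,3]; s=p[:,:2]/p[:,2:]
    s=s*(1+k*(s**2).sum(1,keepdims=True)); return s*f+[cx,cy]
def world(C,uv,h):
    M,f,cx,cy,k=C; d=(np.atleast_2d(uv)-[cx,cy])/f; s=d.copy()
    for _ in range(20): s=d/(1+k*(s**2).sum(1,keepdims=True))
    r=np.c_[s,np.ones(len(s))]@M[:3,:3]; o=-M[:3,:3].T@M[:3,3]
    return o+r*((h-o[2])/r[:,2])[:,None]
def box(l,w,z0,z1):
    return [(a*l/2,b*w/2,z) for a in(-1,1) for b in(-1,1) for z in(z0,z1)]
def cyl(d,z0,z1):
    return [(d/2*np.cos(t),d/2*np.sin(t),z) for t in np.linspace(0,6.2832,40) for z in(z0,z1)]
MOD=dict(pack=box(.09,.06,0,.024),urchin=box(.086,.056,0,.022)+box(.086,.052,.022,.026),
 round=cyl(.064,.036,.05),square=box(.064,.064,.036,.05),wide=cyl(.084,.045,.052)+cyl(.03,.05,.059))
HUE=dict(pack=(98,130),urchin=(0,28),round=(0,18),square=(45,85),wide=(0,18))
def mask(im,hue,smin=110,vmin=30):
    h=cv2.cvtColor(im,cv2.COLOR_RGB2HSV)
    m=cv2.inRange(h,(hue[0],smin,vmin),(hue[1],255,255))
    if hue[0]==0: m|=cv2.inRange(h,(172,smin,vmin),(180,255,255))
    return m
def fit(C,im,kind,p0,z=0,smin=110,yawfree=True,R=45):
    """p0=(x,y,yawdeg); returns x,y,yaw,IoU"""
    m=mask(im,HUE[kind],smin)
    c=proj(C,[[p0[0],p0[1],z+.03]])[0]
    n,lab,st,ce=cv2.connectedComponentsWithStats(m)
    ok=[i for i in range(1,n) if st[i,4]>60 and np.hypot(*(ce[i]-c))<R]
    if not ok: return None
    i=min(ok,key=lambda i:np.hypot(*(ce[i]-c))-st[i,4]/50)
    x0,y0=np.maximum((c-90).astype(int),0); x1,y1=(c+90).astype(int)
    S=4; t=(lab[y0:y1,x0:x1]==i).astype(np.uint8)
    t=cv2.morphologyEx(t,cv2.MORPH_CLOSE,np.ones((5,5),np.uint8))
    t=(cv2.GaussianBlur(cv2.resize(t*255,None,fx=S,fy=S,interpolation=cv2.INTER_LINEAR),(0,0),2)>127)
    P=np.array(MOD[kind])
    def cost(v):
        a=v[2]*np.pi/18 if yawfree else np.radians(p0[2])   # v[2] unit 10deg
        R_=np.array([[np.cos(a),-np.sin(a)],[np.sin(a),np.cos(a)]])
        Q=np.c_[P[:,:2]@R_.T+v[:2]/100,P[:,2]+z]
        h=cv2.convexHull(((proj(C,Q)-[x0,y0]+.5)*S-.5).astype(np.float32))
        r=np.zeros(t.shape,np.uint8); cv2.fillConvexPoly(r,np.round(h*16).astype(np.int32),1,shift=4)
        r=r>0; return 1-(r&t).sum()/(r|t).sum()
    b=None
    for dy in ((0,) if not yawfree else (-20,0,20)):
        s=np.array([p0[0]*100,p0[1]*100,(p0[2]+dy)/10])
        sim=s+np.array([[0,0,0],[1,0,0],[0,1,0],[0,0,1.]])
        q=minimize(cost,s,method="Nelder-Mead",options=dict(initial_simplex=sim,xatol=.005,fatol=1e-5))
        if b is None or q.fun<b.fun:b=q
    return np.round([b.x[0]*10,b.x[1]*10,b.x[2]*10,1-b.fun],3)
E
python3 - <<'E'
from h import *
T=cam("top"); S=cam("scene")
A=cv2.imread("pics/top0.png")[:,:,::-1].copy(); B=cv2.imread("pics/scene0.png")[:,:,::-1].copy()
for n,k,uv,h,z,y in [("pack","pack",(195,157),.024,0,90),("bigA","pack",(256,121),.024,0,0),("bigB","pack",(238,283),.024,0,0),("urchin","urchin",(128,190),.026,0,0),("round","round",(445,169),.05,0,0),
 ("roundP","round",(336,125),.058,.008,0),("square","square",(187,226),.05,0,0),("squareP","square",(341,221),.058,.008,0),("wide","wide",(445,232),.05,0,0)]:
    w=world(T,[uv],h)[0]; f=(w[0],w[1],y)
    yf=k in("pack","urchin","square")
    print(n,w[:2].round(3),fit(T,A,k,f,z,yawfree=yf,smin=150 if n.endswith("dP") else 110),fit(S,B,k,f,z,yawfree=yf,smin=150 if n.endswith("dP") else 110))
for uv in [(302,101),(374,102),(375,248),(299,247)]: print(world(T,[uv],.05)[0].round(4))
m=mask(A,(5,28),60); cv2.imwrite("pics/m.png",cv2.resize(np.hstack([A[70:270,270:470,::-1],np.dstack([m]*3)[70:270,270:470]]),None,fx=2,fy=2))
E
```

```text
pack [0.612 0.282] [616.48  283.894 195.161   0.905] [608.048 284.255  17.71    0.825]
bigA [0.709 0.148] [ 7.11256e+02  1.48023e+02 -1.11948e+02  6.60000e-01] [704.763 149.436  83.158   0.721]
bigB [0.332 0.158] [333.054 169.113 -94.74    0.614] [329.169 169.256  78.149   0.696]
urchin [0.523 0.427] [525.011 428.298  -7.662   0.911] [505.188 429.893  -0.894   0.74 ]
round [ 0.616 -0.29 ] [ 619.227 -290.233    0.797    0.963] [ 6.15686e+02 -2.92677e+02  1.68900e+00  3.27000e-01]
roundP [ 0.699 -0.036] [ 7.04773e+02 -3.75960e+01 -2.88500e+00  3.43000e-01] [701.175 -34.808   3.398   0.969]
square [0.446 0.278] [449.928 280.131  22.755   0.937] [443.361 280.811  23.202   0.823]
squareP [ 0.479 -0.057] [478.367 -58.675   1.953   0.938] [467.258 -61.814  13.069   0.63 ]
wide [ 0.471 -0.29 ] [ 469.767 -289.332    2.737    0.939] [ 474.131 -281.347   -6.689    0.935]
[0.7557 0.0439 0.05  ]
[ 0.7659 -0.1232  0.05  ]
[ 0.4254 -0.1346  0.05  ]
[0.4167 0.0307 0.05  ]
```

View pics/m.png

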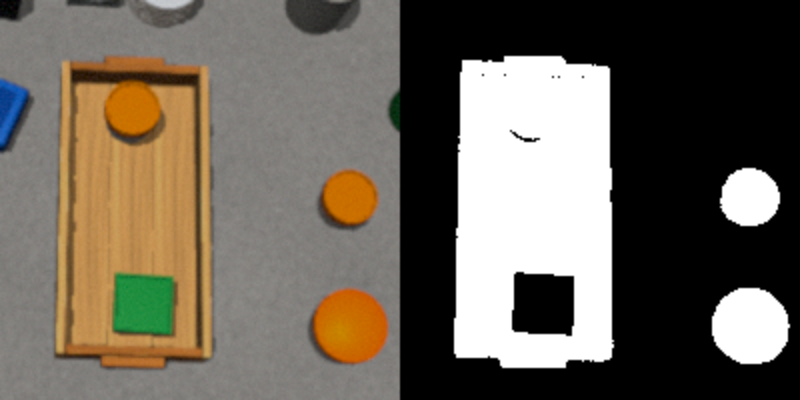

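```bash
cat >> h.py <<'E'
def overlay(C,im,items,out,Z=4,R=24):
    tiles=[]
    for k,x,y,a,z in items:
        P=np.array(MOD[k]); a=np.radians(a); Rm=np.array([[np.cos(a),-np.sin(a)],[np.sin(a),np.cos(a)]])
        Q=np.c_[P[:,:2]@Rm.T+[x/1000,y/1000],P[:,2]+z]
        c=proj(C,Q).mean(0).astype(int)-R; c=np.clip(c,0,[560-2*R,420-2*R])
        t=cv2.resize(im[c[1]:c[1]+2*R,c[0]:c[0]+2*R,::-1],None,fx=Z,fy=Z,interpolation=cv2.INTER_CUBIC)
        zt=Q[:,2].max()
        for s in (Q,Q[np.abs(Q[:,2]-zt)<1e-6]):
            h=cv2.convexHull(((proj(C,s)-c+.5)*Z-.5).astype(np.float32))
            cv2.polylines(t,[h.astype(int)],True,(255,0,255),1)
        tiles.append(t)
    while len(tiles)%4: tiles.append(np.zeros_like(t))
    cv2.imwrite(out,np.vstack([np.hstack(tiles[i:i+4]) for i in range(0,len(tiles),4)]))
E
python3 - <<'E'
from h import *
T=cam("top"); S=cam("scene")
A=cv2.imread("pics/top0.png")[:,:,::-1].copy(); B=cv2.imread("pics/scene0.png")[:,:,::-1].copy()
I=[("pack",614,284,15,0),("urchin",523,427.5,-7.7,0),("round",617,-290,0,0),("square",447,279.5,22.8,0),("round",702,-36.5,0,.008),("square",478,-58.7,2,.008),("wide",470,-289,0,0)]
overlay(T,A,I,"pics/ov1.png"); overlay(S,B,I,"pics/ov2.png")
a=cv2.imread("pics/ov1.png");b=cv2.imread("pics/ov2.png"); print(a.shape); cv2.imwrite("pics/ov.png",cv2.resize(np.vstack([a,b]),(600,600)))
E
```

```text
(384, 768, 3)
```

View pics/ov1.png

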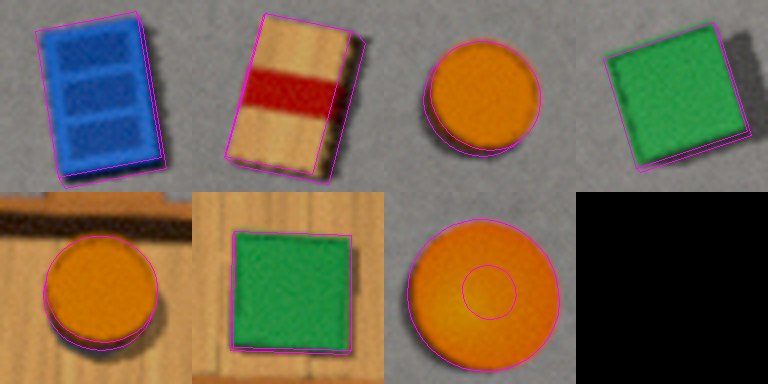

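View pics/ov2.png

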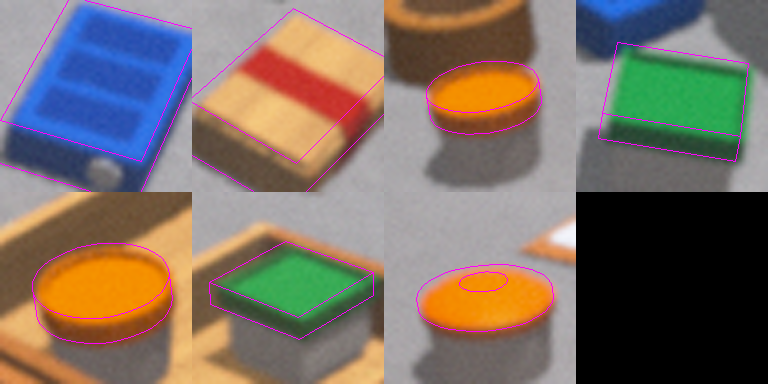

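```bash
cat >> h.py <<'E'
def go(x,y,z,yaw):
    "world mm/deg target -> current pose, tool-frame shift mm (at present yaw), twist z rad, shift at final yaw"
    o=bot.get_obs(); p=o["ee_pos"]*1000; psi=o["tcp_rot"][2]; d=np.array([x,y,z])-p
    dy=(yaw-psi+180)%360-180
    def s(a): a=np.radians(a); return np.round([d[0]*np.cos(a)+d[1]*np.sin(a),d[0]*np.sin(a)-d[1]*np.cos(a),-d[2]],1)
    print("pose",p.round(1),o["tcp_rot"].round(2),"q6",o["q"][5].round(1),"open",round(o["opening"]*1000,1),"gf",round(float(o["grasp_force"]),1),"t",round(o["time"],1),"| twist",round(-np.radians(dy),3),"shift now",s(psi),"shift after twist",s(yaw))
E
python3 -m crank '[{"gripper":85,"travel":[0,0,0],"twist":[0,0,0.175]},{"gripper":85,"travel":[0,0,0],"twist":[0,0,0.175]},{"gripper":85,"travel":[0,0,0],"twist":[0,0,0.175]},{"gripper":85,"travel":[0,0,0],"twist":[0,0,0.175]},{"gripper":85,"travel":[0,0,0],"twist":[0,0,0.175]},{"gripper":85,"travel":[0,0,0],"twist":[0,0,0.175]},{"gripper":85,"travel":[0,0,0],"twist":[0,0,0.175]},{"gripper":85,"travel":[0,0,0],"twist":[0,0,0.175]},{"gripper":85,"travel":[0,0,0],"twist":[0,0,0.175]},{"gripper":85,"travel":[0,0,0],"twist":[0,0,0.175]},{"gripper":85,"travel":[0,0,0],"twist":[0,0,0.175]},{"gripper":85,"travel":[0,0,0],"twist":[0,0,0.175]}]' 30
python3 -m crank '[{"gripper":85,"travel":[0,0,0],"twist":[0,0,0.175]},{"gripper":85,"travel":[0,0,0],"twist":[0,0,0.175]},{"gripper":85,"travel":[0,0,0],"twist":[0,0,0]},{"gripper":85,"travel":[0,0,0],"twist":[0,0,0]}]'
python3 -c "
from h import *
go(612,284,70,15)"
```

```text
time: 1.6
ee_pos: [0.3406, 0.4167, 0.2079]
tcp_rot: [-174.0, 1.3, 47.3]
wrist_force: [0.2, 0.2, -0.6]
opening: 0.0854
grasp_force: 0.0
time: 2.1
ee_pos: [0.3958, 0.3461, 0.2086]
tcp_rot: [-170.5, 3.8, 35.7]
wrist_force: [0.2, 0.2, -0.1]
opening: 0.085
grasp_force: 0.0
pose [395.8 346.1 208.6] [-170.51    3.79   35.68] q6 179.9 open 85.0 gf 0.0 t 2.1 | twist 0.361 shift now [139.4 176.6 138.6] shift after twist [192.8 116.  138.6]
```

```bash
cat >> h.py <<'E'
from scipy.spatial.transform import Rotation as Ro
def rv(yaw):
    R=Ro.from_euler("xyz",bot.get_obs()["tcp_rot"],degrees=True); print("rotvec level now",(R.inv()*Ro.from_euler("xyz",[180,0,bot.get_obs()["tcp_rot"][2]],degrees=True)).as_rotvec().round(3),"to yaw",(R.inv()*Ro.from_euler("xyz",[180,0,yaw],degrees=True)).as_rotvec().round(3))
E
python3 -c "
from h import *
print(bot.get_obs()['q'].round(1))
rv(190)"
```

```text
[ 35.6   5.3   9.9  98.4   9.5 179.9]
rotvec level now [-0.166  0.066 -0.005] to yaw [-0.14  -0.203 -2.689]
```

```bash

python3 -m crank '[{"gripper":85,"travel":[0,0,0],"twist":[-0.08,0.03,-0.1]},{"gripper":85,"travel":[0,0,0],"twist":[-0.08,0.03,-0.1]},{"gripper":85,"travel":[0,0,0],"twist":[0,0,-0.175]},{"gripper":85,"travel":[0,0,0],"twist":[0,0,-0.175]},{"gripper":85,"travel":[0,0,0],"twist":[0,0,-0.175]},{"gripper":85,"travel":[0,0,0],"twist":[0,0,-0.175]},{"gripper":85,"travel":[0,0,0],"twist":[0,0,-0.175]},{"gripper":85,"travel":[0,0,0],"twist":[0,0,-0.175]},{"gripper":85,"travel":[0,0,0],"twist":[0,0,-0.175]},{"gripper":85,"travel":[0,0,0],"twist":[0,0,-0.175]},{"gripper":85,"travel":[0,0,0],"twist":[0,0,-0.175]},{"gripper":85,"travel":[0,0,0],"twist":[0,0,-0.175]}]'
python3 -m crank '[{"gripper":85,"travel":[0,0,0],"twist":[0,0,-0.175]},{"gripper":85,"travel":[0,0,0],"twist":[0,0,-0.175]},{"gripper":85,"travel":[0,0,0],"twist":[0,0,-0.175]},{"gripper":85,"travel":[0,0,0],"twist":[0,0,-0.175]},{"gripper":85,"travel":[0,0,0],"twist":[0,0,0]}]'
python3 -c "
from h import *
print(bot.get_obs()['q'].round(1))
go(612,284,70,195);rv(195)"
```

```text
time: 3.6
ee_pos: [0.3947, 0.3473, 0.2088]
tcp_rot: [179.2, -0.5, 147.6]
wrist_force: [-0.9, 0.2, 0.4]
opening: 0.085
grasp_force: 0.0
time: 4.22
ee_pos: [0.3949, 0.3472, 0.2088]
tcp_rot: [179.1, 0.1, -172.8]
wrist_force: [0.1, -0.5, -0.2]
opening: 0.085
grasp_force: 0.0
[40.9  1.   6.  94.4  0.7 33.7]
pose [394.9 347.2 208.8] [ 1.7911e+02  1.5000e-01 -1.7275e+02] q6 33.7 open 85.0 gf 0.0 t 4.2 | twist -0.135 shift now [-207.4  -90.1  138.8] shift after twist [-193.4 -117.2  138.8]
rotvec level now [0.016 0.003 0.   ] to yaw [ 0.015  0.004 -0.135]
```

```bash

python3 -m crank '[{"gripper":85,"travel":[0,0,0],"twist":[0.015,0.004,-0.135]},{"gripper":85,"travel":[-32,-19.5,23],"twist":[0,0,0]},{"gripper":85,"travel":[-32,-19.5,23],"twist":[0,0,0]},{"gripper":85,"travel":[-32,-19.5,23],"twist":[0,0,0]},{"gripper":85,"travel":[-32,-19.5,23],"twist":[0,0,0]},{"gripper":85,"travel":[-32,-19.5,23],"twist":[0,0,0]},{"gripper":85,"travel":[-32,-19.5,23],"twist":[0,0,0]},{"gripper":85,"travel":[0,0,0],"twist":[0,0,0]},{"gripper":85,"travel":[0,0,0],"twist":[0,0,0]}]'
python3 -c "
from h import *
go(612,284,-2,195);rv(195)
T=cam('top');S=cam('scene')
a=bot.camera('top');b=bot.camera('scene')
c=proj(T,[[.612,.284,.03]])[0].astype(int);d=proj(S,[[.612,.284,.03]])[0].astype(int)
f=lambda i,c:cv2.resize(i[c[1]-50:c[1]+50,c[0]-50:c[0]+50,::-1],None,fx=4,fy=4)
cv2.imwrite('pics/g1.png',np.hstack([f(a,c),f(b,d)]))"
```

```text
time: 5.35
ee_pos: [0.6108, 0.2832, 0.0708]
tcp_rot: [180.0, -0.0, -165.2]
wrist_force: [-0.4, 0.1, -0.2]
opening: 0.0848
grasp_force: 0.0
pose [610.8 283.2  70.8] [ 1.7998e+02 -5.0000e-02 -1.6519e+02] q6 10.1 open 84.8 gf 0.0 t 5.3 | twist -0.003 shift now [-1.4  0.5 72.8] shift after twist [-1.4  0.5 72.8]
rotvec level now [ 0.    -0.001 -0.   ] to yaw [ 0.    -0.001 -0.003]
```

View pics/g1.png

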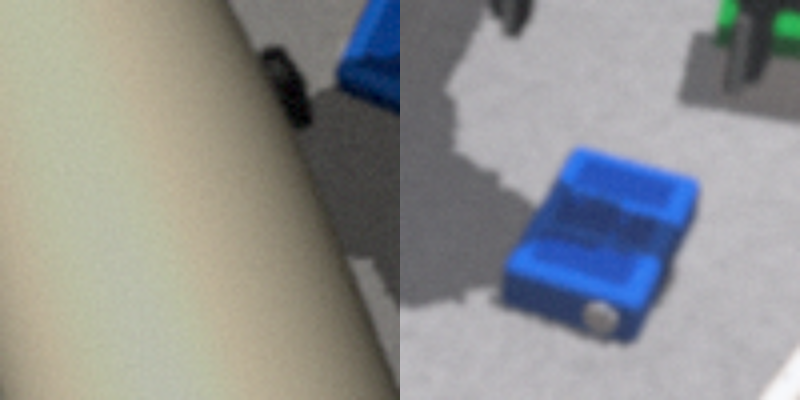

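```bash

python3 -m crank '[{"gripper":85,"travel":[0,0,20],"twist":[0,0,0]},{"gripper":85,"travel":[0,0,20],"twist":[0,0,0]},{"gripper":85,"travel":[0,0,20],"twist":[0,0,0]},{"gripper":85,"travel":[0,0,10],"twist":[0,0,0]},{"gripper":85,"travel":[0,0,0],"twist":[0,0,0]},{"gripper":50,"travel":[0,0,0],"twist":[0,0,0]},{"gripper":50,"travel":[0,0,0],"twist":[0,0,0]},{"gripper":50,"travel":[0,0,0],"twist":[0,0,0]},{"gripper":50,"travel":[0,0,0],"twist":[0,0,0]}]' 30
```

```text
time: 6.58
ee_pos: [0.6114, 0.2825, 0.001]
tcp_rot: [180.0, -0.0, -165.1]
wrist_force: [0.3, 0.5, -0.6]
opening: 0.0496
grasp_force: 0.0
```

```bash

python3 -c "
from h import *
S=cam('scene')
b=bot.camera('scene')
d=proj(S,[[.612,.284,.03]])[0].astype(int)
f=lambda i,c:cv2.resize(i[c[1]-50:c[1]+50,c[0]-50:c[0]+50,::-1],None,fx=5,fy=5)
cv2.imwrite('pics/g2.png',f(b,d))"
```

```text
(no output)
```

View pics/g2.png

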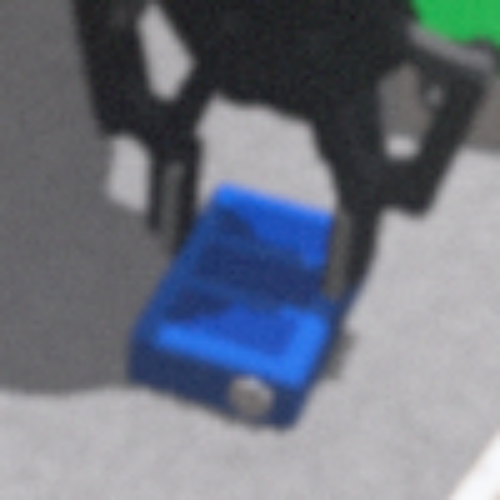

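```bash

python3 -c "
from h import *
S=cam('scene');d=proj(S,[[.612,.284,.03]])[0].astype(int)-50
y=np.array([np.sin(np.radians(195)),-np.cos(np.radians(195))])
print(bot.get_obs()['opening'])
for s in(-1,1):
  for z in(0,.01,.02,.03):
    p=np.array([.6114,.2825])+s*y*.025; print(s,z,((proj(S,[[*p,z]])[0]-d)*5).round())
for q in [(1,1),(1,-1),(-1,-1),(-1,1)]:
    x=np.array([-y[1],y[0]]); p=np.array([.612,.284])+q[0]*x*.045+q[1]*y*.03; print('pack',((proj(S,[[*p,.024]])[0]-d)*5).round())
"
```

```text
0.0502091293598894
-1 0 [174. 299.]
-1 0.01 [176. 277.]
-1 0.02 [178. 255.]
-1 0.03 [180. 232.]
1 0 [312. 338.]
1 0.01 [315. 316.]
1 0.02 [318. 294.]
1 0.03 [321. 271.]
pack [372. 213.]
pack [209. 169.]
pack [122. 326.]
pack [298. 377.]
```

```bash

python3 -m crank '[{"gripper":40,"travel":[0,0,0],"twist":[0,0,0]},{"gripper":40,"travel":[0,0,0],"twist":[0,0,0]},{"gripper":40,"travel":[0,0,0],"twist":[0,0,0]}]' 20
python3 -c "
from h import *
S=cam('scene')
b=bot.camera('scene')
d=proj(S,[[.612,.284,.03]])[0].astype(int)
f=lambda i,c:cv2.resize(i[c[1]-40:c[1]+40,c[0]-40:c[0]+40,::-1],None,fx=7,fy=7,interpolation=cv2.INTER_CUBIC)
cv2.imwrite('pics/g3.png',f(b,d))"
```

```text
time: 7.0
ee_pos: [0.6113, 0.2825, 0.0007]
tcp_rot: [180.0, -0.0, -165.1]
wrist_force: [-0.9, 0.4, -0.8]
opening: 0.0404
grasp_force: 0.0
```

View pics/g3.png

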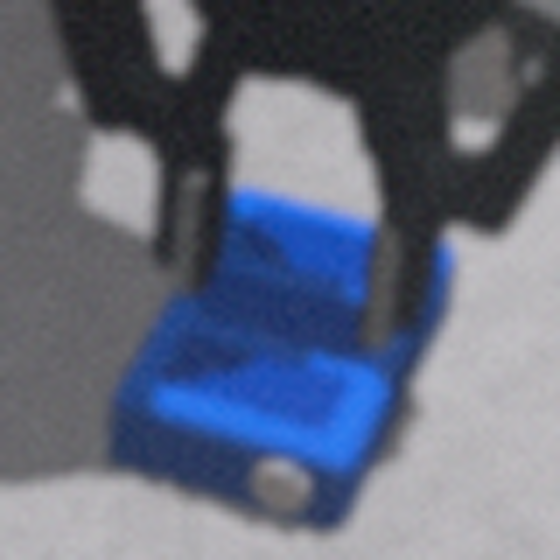

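```bash

python3 -c "
from h import *
S=cam('scene');d=proj(S,[[.612,.284,.03]])[0].astype(int)-40
y=np.array([np.sin(np.radians(195)),-np.cos(np.radians(195))]);x=np.array([y[1],-y[0]])
for s in(-1,1):
  for z in(0,.01,.02,.03,.04):
    p=np.array([.6114,.2825])+s*y*.020; print(s,z,((proj(S,[[*p+x*.011,z],[*p-x*.011,z]])-d)*7).round().tolist())
"
```

```text
-1 0 [[178.0, 381.0], [207.0, 327.0]]
-1 0.01 [[181.0, 350.0], [210.0, 296.0]]
-1 0.02 [[184.0, 319.0], [212.0, 265.0]]
-1 0.03 [[186.0, 287.0], [215.0, 234.0]]
-1 0.04 [[189.0, 255.0], [218.0, 202.0]]
1 0 [[334.0, 426.0], [360.0, 370.0]]
1 0.01 [[338.0, 395.0], [364.0, 339.0]]
1 0.02 [[342.0, 364.0], [368.0, 308.0]]
1 0.03 [[347.0, 332.0], [373.0, 277.0]]
1 0.04 [[351.0, 300.0], [377.0, 245.0]]
```

```bash

python3 -m crank '[{"gripper":85,"travel":[0,0,0],"twist":[0,0,0]},{"gripper":85,"travel":[0,0,0],"twist":[0,0,0]},{"gripper":85,"travel":[0,0,0],"twist":[0,0,0]},{"gripper":85,"travel":[0,0,0],"twist":[0,0,0]},{"gripper":85,"travel":[0,0,0],"twist":[0,0,0]},{"gripper":85,"travel":[0,0,5],"twist":[0,0,0]},{"gripper":85,"travel":[0,0,5],"twist":[0,0,0]},{"gripper":85,"travel":[0,0,3],"twist":[0,0,0]},{"gripper":85,"travel":[0,0,0],"twist":[0,0,0]}]' 20
python3 -m crank '[{"gripper":50,"travel":[0,0,0],"twist":[0,0,0]},{"gripper":50,"travel":[0,0,0],"twist":[0,0,0]},{"gripper":50,"travel":[0,0,0],"twist":[0,0,0]},{"gripper":50,"travel":[0,0,0],"twist":[0,0,0]},{"gripper":50,"travel":[0,0,0],"twist":[0,0,0]}]' 30
```

```text
time: 8.18
ee_pos: [0.611, 0.2824, -0.0128]
tcp_rot: [180.0, -0.1, -165.1]
wrist_force: [0.1, 0.0, 0.3]
opening: 0.0848
grasp_force: 0.0
time: 8.8
ee_pos: [0.6115, 0.2826, -0.0119]
tcp_rot: [180.0, 0.0, -165.1]
wrist_force: [-0.0, 0.3, 4.2]
opening: 0.0588
grasp_force: 33.2
```

```bash

python3 -m crank '[{"gripper":50,"travel":[0,0,-10],"twist":[0,0,0]},{"gripper":50,"travel":[0,0,-25],"twist":[0,0,0]},{"gripper":50,"travel":[0,0,-35],"twist":[0,0,0]},{"gripper":50,"travel":[0,0,-30],"twist":[0,0,0]},{"gripper":50,"travel":[0,0,0],"twist":[0,0,0.11]},{"gripper":50,"travel":[0,0,0],"twist":[0,0,0.11]},{"gripper":50,"travel":[0,0,0],"twist":[0,0,0]}]' 30
python3 -c "
from h import *
go(591,-46,88,182.1);rv(182.1)
b=bot.camera('scene');S=cam('scene');d=proj(S,[[.612,.284,.1]])[0].astype(int)
f=lambda i,c:cv2.resize(i[c[1]-50:c[1]+50,c[0]-50:c[0]+50,::-1],None,fx=5,fy=5,interpolation=cv2.INTER_CUBIC)
cv2.imwrite('pics/g4.png',f(b,d))"
```

```text
time: 9.68
ee_pos: [0.6112, 0.2824, 0.0879]
tcp_rot: [180.0, -0.0, -177.7]
wrist_force: [-0.4, -0.1, -1.6]
opening: 0.0591
grasp_force: 32.7
pose [611.2 282.4  87.9] [ 1.7999e+02 -5.0000e-02 -1.7766e+02] q6 22.5 open 59.1 gf 32.7 t 9.7 | twist 0.004 shift now [ 3.360e+01 -3.273e+02 -1.000e-01] shift after twist [ 3.220e+01 -3.275e+02 -1.000e-01]
rotvec level now [ 0.    -0.001 -0.   ] to yaw [ 0.    -0.001  0.004]
```

View pics/g4.png

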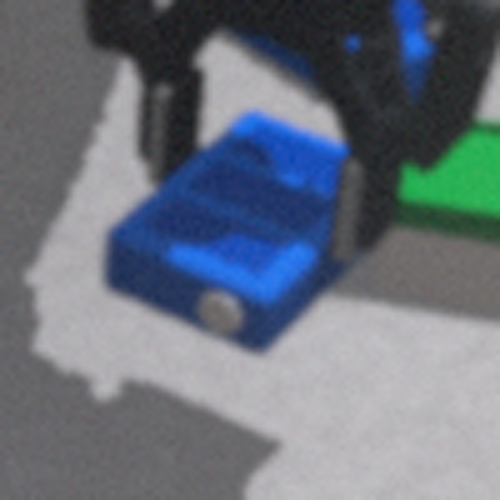

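```bash

python3 -m crank '[{"gripper":50,"travel":[2,-20,0],"twist":[0,0,0]},{"gripper":50,"travel":[4,-40,0],"twist":[0,0,0]},{"gripper":50,"travel":[5,-50,0],"twist":[0,0,0]},{"gripper":50,"travel":[5,-50,0],"twist":[0,0,0]},{"gripper":50,"travel":[5,-50,0],"twist":[0,0,0]},{"gripper":50,"travel":[5,-50,0],"twist":[0,0,0]},{"gripper":50,"travel":[4,-40,0],"twist":[0,0,0]},{"gripper":50,"travel":[2,-20,0],"twist":[0,0,0]},{"gripper":50,"travel":[0,-7,0],"twist":[0,0,0]},{"gripper":50,"travel":[0,0,30],"twist":[0,0,0]},{"gripper":50,"travel":[0,0,0],"twist":[0,0,0]},{"gripper":50,"travel":[0,0,0],"twist":[0,0,0]}]' 30
python3 -c "
from h import *
go(591,-46,-4,182.1);rv(182.1)
b=bot.camera('scene');S=cam('scene');d=proj(S,[[.591,-.046,.05]])[0].astype(int)
f=lambda i,c:cv2.resize(i[c[1]-75:c[1]+75,c[0]-100:c[0]+100,::-1],None,fx=4,fy=4,interpolation=cv2.INTER_CUBIC)
cv2.imwrite('pics/g5.png',f(b,d))"
```

```text
time: 11.22
ee_pos: [0.5927, -0.0448, 0.0584]
tcp_rot: [180.0, -0.0, -177.6]
wrist_force: [-0.4, -0.8, -0.8]
opening: 0.0589
grasp_force: 32.9
pose [592.7 -44.8  58.4] [ 1.7999e+02 -1.0000e-02 -1.7763e+02] q6 -6.7 open 58.9 gf 32.9 t 11.2 | twist 0.005 shift now [ 1.8 -1.1 62.4] shift after twist [ 1.8 -1.1 62.4]
rotvec level now [ 0. -0. -0.] to yaw [ 0.    -0.     0.005]
```

View pics/g5.png

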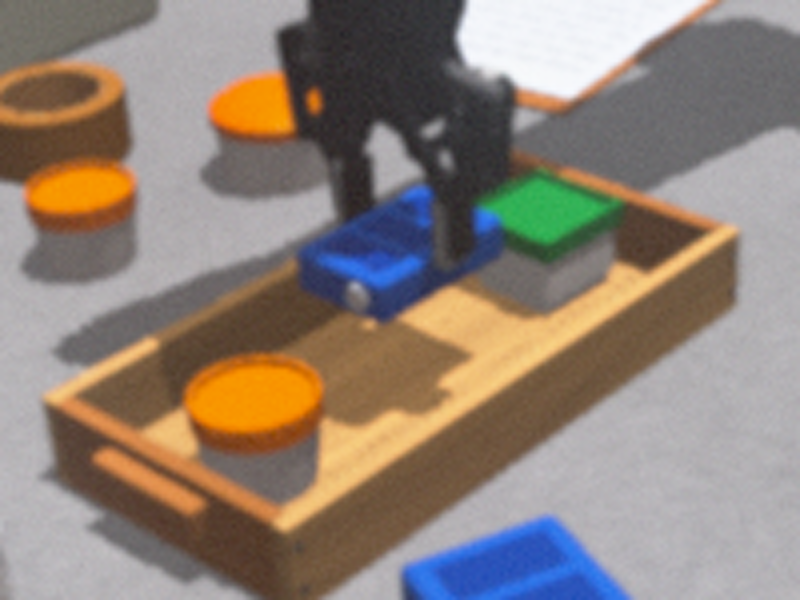

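```bash

python3 -m crank '[{"gripper":50,"travel":[2,-1,20],"twist":[0,0,0]},{"gripper":50,"travel":[0,0,20],"twist":[0,0,0]},{"gripper":50,"travel":[0,0,15],"twist":[0,0,0]},{"gripper":50,"travel":[0,0,3],"twist":[0,0,0]},{"gripper":50,"travel":[0,0,2],"twist":[0,0,0]},{"gripper":50,"travel":[0,0,2],"twist":[0,0,0]},{"gripper":50,"travel":[0,0,0],"twist":[0,0,0]}]' 30
```

```text
time: 12.15
ee_pos: [0.5908, -0.0466, -0.0039]
tcp_rot: [180.0, 0.0, -177.7]
wrist_force: [0.0, 0.8, -0.1]
opening: 0.0588
grasp_force: 33.1
```

```bash

python3 -m crank '[{"gripper":76,"travel":[0,0,0],"twist":[0,0,0]},{"gripper":76,"travel":[0,0,0],"twist":[0,0,0]},{"gripper":76,"travel":[0,0,0],"twist":[0,0,0]},{"gripper":76,"travel":[0,0,-15],"twist":[0,0,0]},{"gripper":76,"travel":[0,0,-35],"twist":[0,0,0]},{"gripper":85,"travel":[0,0,-45],"twist":[0,0,0]},{"gripper":85,"travel":[0,0,-20],"twist":[0,0,0]},{"gripper":85,"travel":[0,0,0],"twist":[0,0,0.175]},{"gripper":85,"travel":[0,0,0],"twist":[0,0,0]}]' 30
python3 -c "
from h import *
go(520,428,60,172.3);rv(172.3)"
```

```text
time: 13.28
ee_pos: [0.5908, -0.0466, 0.1119]
tcp_rot: [180.0, 0.0, 172.3]
wrist_force: [0.6, 0.5, 0.2]
opening: 0.0851
grasp_force: 0.0
pose [590.8 -46.6 111.9] [1.7999e+02 5.0000e-02 1.7233e+02] q6 3.2 open 85.1 gf 0.0 t 13.3 | twist 0.0 shift now [133.5 460.9  51.9] shift after twist [133.7 460.9  51.9]
rotvec level now [0.    0.001 0.   ] to yaw [0.    0.001 0.   ]
```

```bash

python3 -m crank '[{"gripper":85,"travel":[6,20,0],"twist":[0,0,0]},{"gripper":85,"travel":[14.5,50,0],"twist":[0,0,0]},{"gripper":85,"travel":[14.5,50,0],"twist":[0,0,0]},{"gripper":85,"travel":[14.5,50,0],"twist":[0,0,0]},{"gripper":85,"travel":[14.5,50,0],"twist":[0,0,0]},{"gripper":85,"travel":[14.5,50,0],"twist":[0,0,0]},{"gripper":85,"travel":[14.5,50,0],"twist":[0,0,0]},{"gripper":85,"travel":[14.5,50,0],"twist":[0,0,0]},{"gripper":85,"travel":[14.5,50,0],"twist":[0,0,0]},{"gripper":85,"travel":[11.5,41,0],"twist":[0,0,0]},{"gripper":85,"travel":[0,0,25],"twist":[0,0,0]},{"gripper":85,"travel":[0,0,0],"twist":[0,0,0]}]' 30
python3 -c "
from h import *
T=cam('top');S=cam('scene')
a=bot.camera('top');b=bot.camera('scene')
print('pack top',fit(T,a,'pack',(.591,-.046,0),.008,R=25),'scene',fit(S,b,'pack',(.591,-.046,0),.008,R=25))
print('urchin scene',fit(S,b,'urchin',(.52,.428,-8)))
go(520,428,-18,172.3);rv(172.3)
c=proj(T,[[.591,-.046,.03]])[0].astype(int);d=proj(S,[[.52,.428,.05]])[0].astype(int)
f=lambda i,c:cv2.resize(i[c[1]-60:c[1]+60,c[0]-60:c[0]+60,::-1],None,fx=3.3,fy=3.3)
cv2.imwrite('pics/g6.png',np.hstack([f(a,c),f(b,d)]))"
```

```text
time: 14.78
ee_pos: [0.5181, 0.4284, 0.0834]
tcp_rot: [-179.8, -0.2, 172.5]
wrist_force: [1.1, -0.1, -0.2]
opening: 0.0851
grasp_force: 0.0
pack top [ 5.95366e+02 -4.75790e+01  2.04000e-01  8.80000e-01] scene [586.194 -47.842  12.415   0.718]
urchin scene [504.144 430.016  -0.944   0.723]
pose [519.6 428.2  86.2] [-1.7998e+02 -6.0000e-02  1.7235e+02] q6 47.1 open 84.6 gf 0.0 t 14.9 | twist 0.001 shift now [-4.000e-01 -1.000e-01  1.042e+02] shift after twist [-4.000e-01 -1.000e-01  1.042e+02]
rotvec level now [-0.    -0.001  0.   ] to yaw [-0.    -0.001  0.001]
```

View pics/g6.png

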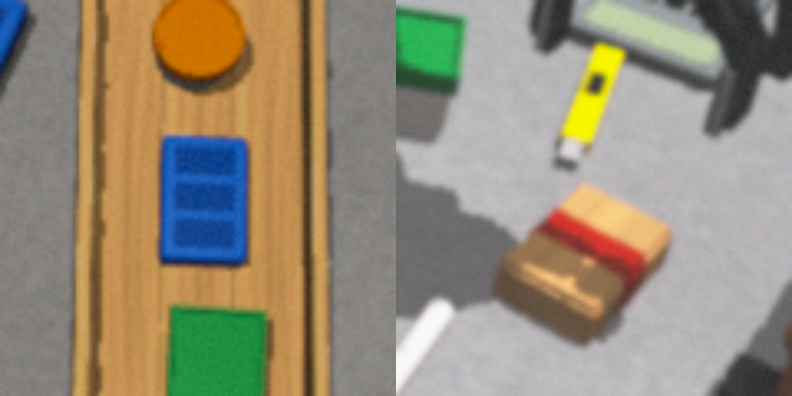

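```bash

python3 -m crank '[{"gripper":85,"travel":[0,0,30],"twist":[0,0,0]},{"gripper":85,"travel":[0,0,30],"twist":[0,0,0]},{"gripper":85,"travel":[0,0,25],"twist":[0,0,0]},{"gripper":85,"travel":[0,0,11],"twist":[0,0,0]},{"gripper":85,"travel":[0,0,6],"twist":[0,0,0]},{"gripper":85,"travel":[0,0,0],"twist":[0,0,0]}]' 30
python3 -m crank '[{"gripper":46,"travel":[0,0,0],"twist":[0,0,0]},{"gripper":46,"travel":[0,0,0],"twist":[0,0,0]},{"gripper":46,"travel":[0,0,0],"twist":[0,0,0]},{"gripper":46,"travel":[0,0,0],"twist":[0,0,0]},{"gripper":46,"travel":[0,0,0],"twist":[0,0,0]}]' 30
```

```text
time: 15.62
ee_pos: [0.5205, 0.4283, -0.0154]
tcp_rot: [180.0, 0.0, 172.3]
wrist_force: [-0.7, 0.5, 0.5]
opening: 0.085
grasp_force: 0.0
time: 16.25
ee_pos: [0.5206, 0.4285, -0.0151]
tcp_rot: [179.9, 0.0, 172.3]
wrist_force: [0.3, -0.9, 6.8]
opening: 0.0554
grasp_force: 32.4
```

```bash

python3 -m crank '[{"gripper":46,"travel":[0,0,-10],"twist":[0,0,0]},{"gripper":46,"travel":[0,0,-25],"twist":[0,0,0]},{"gripper":46,"travel":[0,0,-35],"twist":[0,0,0]},{"gripper":46,"travel":[0,0,-35],"twist":[0,0,0]},{"gripper":46,"travel":[0,0,-15],"twist":[0,0,0]},{"gripper":46,"travel":[0,0,0],"twist":[0,0,-0.086]},{"gripper":46,"travel":[0,0,0],"twist":[0,0,-0.086]},{"gripper":46,"travel":[0,0,0],"twist":[0,0,0]}]' 30
python3 -c "
from h import *
go(592,-46.5,60,182.2);rv(182.2)
b=bot.camera('scene');S=cam('scene');d=proj(S,[[.52,.428,.12]])[0].astype(int)
c=np.clip(d,60,[500,360])
cv2.imwrite('pics/g7.png',cv2.resize(b[c[1]-60:c[1]+60,c[0]-60:c[0]+60,::-1],None,fx=3.3,fy=3.3))"
```

```text
time: 17.25
ee_pos: [0.52, 0.4279, 0.1029]
tcp_rot: [-180.0, -0.1, -177.9]
wrist_force: [-0.4, -0.1, 0.3]
opening: 0.055
grasp_force: 31.9
pose [520.  427.9 102.9] [-1.7996e+02 -9.0000e-02 -1.7791e+02] q6 37.4 open 55.0 gf 31.9 t 17.2 | twist -0.002 shift now [ -54.7 -476.8   42.9] shift after twist [ -53.8 -476.9   42.9]
rotvec level now [-0.001 -0.002  0.   ] to yaw [-0.001 -0.002 -0.002]
```

View pics/g7.png

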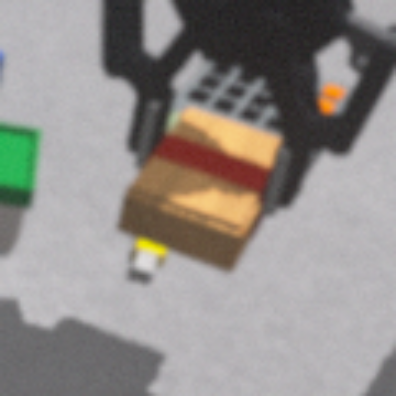

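```bash

python3 -m crank '[{"gripper":46,"travel":[-3,-20,0],"twist":[0,0,0]},{"gripper":46,"travel":[-5,-45,0],"twist":[0,0,0]},{"gripper":46,"travel":[-6,-53,0],"twist":[0,0,0]},{"gripper":46,"travel":[-6,-53,0],"twist":[0,0,0]},{"gripper":46,"travel":[-6,-53,0],"twist":[0,0,0]},{"gripper":46,"travel":[-6,-53,0],"twist":[0,0,0]},{"gripper":46,"travel":[-6,-53,0],"twist":[0,0,0]},{"gripper":46,"travel":[-6,-53,0],"twist":[0,0,0]},{"gripper":46,"travel":[-5,-45,0],"twist":[0,0,0]},{"gripper":46,"travel":[-4,-35,0],"twist":[0,0,0]},{"gripper":46,"travel":[-1,-14,0],"twist":[0,0,0]},{"gripper":46,"travel":[0,0,0],"twist":[0,0,0]}]' 30
python3 -c "
from h import *
go(592,-46.5,17,182.2);rv(182.2)"
```

```text
time: 18.8
ee_pos: [0.5915, -0.0473, 0.1036]
tcp_rot: [180.0, -0.0, -178.0]
wrist_force: [0.5, 0.1, 0.1]
opening: 0.0552
grasp_force: 31.9
pose [591.5 -47.3 103.6] [ 1.7998e+02 -5.0000e-02 -1.7800e+02] q6 -6.6 open 55.2 gf 31.9 t 18.8 | twist -0.003 shift now [-0.5  0.8 86.6] shift after twist [-0.5  0.8 86.6]
rotvec level now [ 0.    -0.001 -0.   ] to yaw [ 0.    -0.001 -0.003]
```

```bash

python3 -m crank '[{"gripper":46,"travel":[0,0,20],"twist":[0,0,0]},{"gripper":46,"travel":[0,0,30],"twist":[0,0,0]},{"gripper":46,"travel":[0,0,20],"twist":[0,0,0]},{"gripper":46,"travel":[0,0,8],"twist":[0,0,0]},{"gripper":46,"travel":[0,0,4],"twist":[0,0,0]},{"gripper":46,"travel":[0,0,2],"twist":[0,0,0]},{"gripper":46,"travel":[0,0,2],"twist":[0,0,0]},{"gripper":46,"travel":[0,0,0],"twist":[0,0,0]}]' 30
```

```text
time: 19.8
ee_pos: [0.592, -0.0466, 0.018]
tcp_rot: [180.0, -0.0, -177.9]
wrist_force: [-0.2, 0.3, -0.8]
opening: 0.055
grasp_force: 31.9
```

```bash

python3 -m crank '[{"gripper":46,"travel":[0,0,1],"twist":[0,0,0]},{"gripper":46,"travel":[0,0,0],"twist":[0,0,0]},{"gripper":70,"travel":[0,0,0],"twist":[0,0,0]},{"gripper":70,"travel":[0,0,0],"twist":[0,0,0]},{"gripper":70,"travel":[0,0,0],"twist":[0,0,0]},{"gripper":70,"travel":[0,0,-15],"twist":[0,0,0]},{"gripper":85,"travel":[0,0,-35],"twist":[0,0,0]},{"gripper":85,"travel":[0,0,-45],"twist":[0,0,0]},{"gripper":85,"travel":[0,0,-20],"twist":[0,0,0]},{"gripper":85,"travel":[0,0,0],"twist":[0,0,0]}]' 30
python3 -c "
from h import *
go(615,-290,60,182);rv(182)"
```

```text
time: 21.05
ee_pos: [0.593, -0.0466, 0.1344]
tcp_rot: [-180.0, 0.2, -177.9]
wrist_force: [-0.9, -0.1, -1.2]
opening: 0.0851
grasp_force: 0.0
pose [593.  -46.6 134.4] [-179.98    0.2  -177.87] q6 -6.6 open 85.1 gf 0.0 t 21.1 | twist 0.002 shift now [ -13.  -244.    74.4] shift after twist [ -13.5 -244.    74.4]
rotvec level now [-0.     0.004 -0.   ] to yaw [-0.     0.004  0.002]
```

```bash
cat >> h.py <<'E'
def top(C,im,hue,x,y,z,R=30,vth=None,smin=150,ret=False):
    "bright lid top: hull -> world at height z; returns minAreaRect & circle centre"
    c=proj(C,[[x/1000,y/1000,z]])[0].astype(int); x0,y0=np.maximum(c-R,0)
    t=cv2.resize(im[y0:c[1]+R,x0:c[0]+R],None,fx=4,fy=4,interpolation=cv2.INTER_CUBIC); h=cv2.cvtColor(t,cv2.COLOR_RGB2HSV)
    m=cv2.inRange(h,(hue[0],smin,0),(hue[1],255,255)); v=h[:,:,2]
    if vth is None: vth,_=cv2.threshold(v[m>0].reshape(-1,1),0,255,cv2.THRESH_OTSU)
    m=m&((v>vth)*255).astype(np.uint8); m=cv2.morphologyEx(m,cv2.MORPH_OPEN,np.ones((5,5),np.uint8))
    cs,_=cv2.findContours(m,cv2.RETR_EXTERNAL,cv2.CHAIN_APPROX_NONE); k=max(cs,key=cv2.contourArea)
    w=world(C,(cv2.convexHull(k)[:,0]+.5)/4-.5+[x0,y0],z)[:,:2]*1000
    r=cv2.minAreaRect(w.astype(np.float32)); A=np.c_[2*w,np.ones(len(w))]; s=np.linalg.lstsq(A,(w**2).sum(1),rcond=None)[0]
    print("v",vth,"rect",np.round(r[0],1),np.round(r[1],1),round(r[2],1),"circ",s[:2].round(1),"d",round(2*np.sqrt(s[2]+s[0]**2+s[1]**2),1))
E
python3 - <<'E'
from h import *
T=cam("top"); S=cam("scene")
A=cv2.imread("pics/top0.png")[:,:,::-1].copy(); B=cv2.imread("pics/scene0.png")[:,:,::-1].copy()
O=(4,14);G=(45,85)
for C,im,vs in((T,A,(140,165)),(S,B,(170,200))):
  for n,h,x,y,z in(("r",O,617,-290,.05),("rP",O,702,-37,.058),("s",G,448,280,.05),("sP",G,478,-59,.058)):
    print(n,end=" "); top(C,im,h,x,y,z)
a=bot.camera("top")
top(T,a,(100,130),592,-47,.032)
print("urchin",fit(T,a,"urchin",(.592,-.047,2),.032,smin=60)); cv2.imwrite("pics/now.png",a[:,:,::-1])
E
```

```text
r Traceback (most recent call last):
  File "<stdin>", line 7, in <module>
  File "h.py", line 84, in top
    cs,_=cv2.findContours(m,cv2.RETR_EXTERNAL,cv2.CHAIN_APPROX_NONE); k=max(cs,key=cv2.contourArea)
                                                                        ~~~^^^^^^^^^^^^^^^^^^^^^^^^
ValueError: max() iterable argument is empty
```

```bash
sed -i 's/O=(4,14)/O=(4,20)/' h.py; python3 - <<'E'
from h import *
T=cam("top"); S=cam("scene")
A=cv2.imread("pics/top0.png")[:,:,::-1].copy(); B=cv2.imread("pics/scene0.png")[:,:,::-1].copy()
O=(4,22);G=(45,85)
for C,im in((T,A),(S,B)):
  for n,h,x,y,z in(("r",O,617,-290,.05),("rP",O,702,-37,.058),("s",G,448,280,.05),("sP",G,478,-59,.058)):
    for vt in (None,60):
      print(n,end=" "); top(C,im,h,x,y,z,smin=200 if h==O else 100,vth=vt)
a=bot.camera("top"); cv2.imwrite("pics/now.png",a[:,:,::-1])
E
```

```text
r v 156.0 rect [ 618.  -289.3] [60.8 60.8] 8.3 circ [ 618.3 -289.5] d 61.3
r v 60 rect [ 616.7 -288.1] [60.8 65.5] 62.5 circ [ 616.8 -288.1] d 64.0
rP v 127.0 rect [702.7 -36.2] [64.1 63.3] 2.7 circ [702.9 -36. ] d 64.5
rP v 60 rect [703.3 -36.2] [69.2 63.3] 2.7 circ [703.  -35.6] d 67.8
s v 131.0 rect [448.4 278.2] [58.5 59.1] 22.3 circ [448.1 277.5] d 74.2
s v 60 rect [448.7 279. ] [65.6 65.1] 22.3 circ [448.6 279.8] d 81.8
sP v 128.0 rect [476.9 -57.3] [58.6 61.4] 0.7 circ [477.4 -57.2] d 76.8
sP v 60 rect [477.2 -57.5] [64.7 64.3] 0.2 circ [476.6 -57.3] d 81.0
r v 208.0 rect [ 622.  -281.7] [55.7 54. ] 4.0 circ [ 621.6 -281.6] d 55.7
r v 60 rect [ 620.4 -284.1] [70.1 56.9] 56.7 circ [ 621.7 -284. ] d 66.4
rP v 202.0 rect [705.9 -29. ] [56.1 61.9] 52.2 circ [704.8 -30.1] d 60.2
rP v 60 rect [706.6 -26.4] [75.9 61.5] 63.9 circ [707.1 -27.6] d 69.8
s v 129.0 rect [450.6 284.2] [61.7 62.9] 23.4 circ [449.4 283.2] d 81.2
s v 60 rect [455.5 285.5] [79.1 64. ] 22.2 circ [453.4 283.8] d 87.6
sP v 142.0 rect [482.5 -49.9] [54.8 53.4] 89.9 circ [483.5 -50.4] d 65.9
sP v 60 rect [481.2 -51.6] [70.  68.2] 89.5 circ [481.3 -50.7] d 81.5
```

```bash
python3 - <<'E'
from h import *
T=cam("top")
a=cv2.imread("pics/now.png")[:,:,::-1].copy()
h=cv2.cvtColor(a,cv2.COLOR_RGB2HSV)
c=proj(T,[[.592,-.0466,.058]])[0]; print(c)
m=(cv2.inRange(h,(0,180,60),(3,255,255))|cv2.inRange(h,(172,150,60),(180,255,255)))
m[:, :300]=0;m[:,380:]=0;m[:100]=0;m[250:]=0
p=np.argwhere(m>0)[:,::-1]; print(len(p),p.min(0),p.max(0),p.mean(0)); w=world(T,[p.mean(0)],.058)*1000
r=cv2.minAreaRect((world(T,p,.058)[:,:2]*1000).astype(np.float32)); print(w.round(1),r)
x,y=c.astype(int); cv2.imwrite("pics/u.png",cv2.resize(a[y-60:y+60,x-60:x+60,::-1],None,fx=4,fy=4))
E
```

```text
[338.56308706 170.59057579]
5 [326 166] [327 172] [326.4 169. ]
[[593.8 -19.4  58. ]] ((593.84521484375, -19.176668167114258), (1.307034969329834, 14.091164588928223), 81.84872436523438)
```

View pics/u.png

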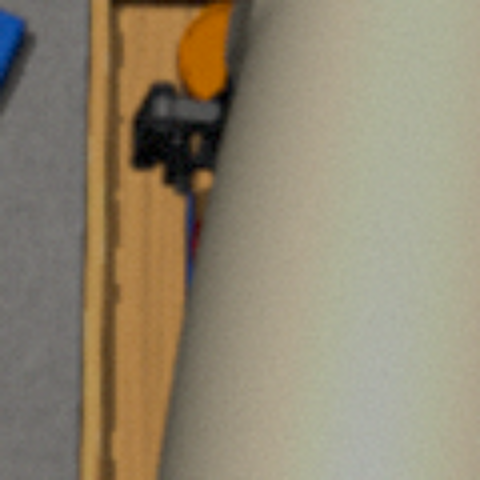

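```bash

python3 -m crank '[{"gripper":85,"travel":[-1,-20,0],"twist":[0,0,0]},{"gripper":85,"travel":[-2,-40,0],"twist":[0,0,0]},{"gripper":85,"travel":[-3,-50,0],"twist":[0,0,0]},{"gripper":85,"travel":[-3,-50,0],"twist":[0,0,0]},{"gripper":85,"travel":[-3,-50,0],"twist":[0,0,0]},{"gripper":85,"travel":[-2,-34,20],"twist":[0,0,0]},{"gripper":85,"travel":[0,0,0],"twist":[0,0,0]},{"gripper":85,"travel":[0,0,0],"twist":[0,0,0]}]' 30
cat >> h.py <<'E'
def red(C,a,x,y,z=.058,R=35):
    h=cv2.cvtColor(a,cv2.COLOR_RGB2HSV); c=proj(C,[[x/1000,y/1000,z]])[0].astype(int)
    m=(cv2.inRange(h,(0,150,60),(5,255,255))|cv2.inRange(h,(170,150,60),(180,255,255)))
    p=np.argwhere(m>0)[:,::-1]; p=p[np.abs(p-c).max(1)<R]; print("red",len(p),world(C,[p.mean(0)],z).round(4),cv2.minAreaRect((world(C,p,z)[:,:2]*1000).astype(np.float32)))
E
python3 -c "
from h import *
go(617,-289.5,2,182);rv(182)
red(cam('top'),bot.camera('top'),592,-47)
red(cam('scene'),bot.camera('scene'),592,-47)"
```

```text
time: 22.1
ee_pos: [0.6143, -0.2899, 0.1109]
tcp_rot: [179.9, -0.1, -177.9]
wrist_force: [-0.2, -0.2, 0.1]
opening: 0.0848
grasp_force: 0.0
pose [ 614.3 -289.9  110.9] [ 1.7994e+02 -1.1000e-01 -1.7790e+02] q6 -27.4 open 84.8 gf 0.0 t 22.1 | twist 0.002 shift now [ -2.7   0.3 108.9] shift after twist [ -2.7   0.3 108.9]
rotvec level now [ 0.001 -0.002 -0.   ] to yaw [ 0.001 -0.002  0.002]
red 216 [[ 0.5937 -0.0456  0.058 ]] ((592.767333984375, -46.499755859375), (23.14494514465332, 55.85812759399414), 2.724087953567505)
red 175 [[ 0.5957 -0.0314  0.058 ]] ((596.1660766601562, -29.60973358154297), (85.32402801513672, 30.197139739990234), 75.6773910522461)
```

```bash

python3 -m crank '[{"gripper":85,"travel":[-3,0,30],"twist":[0,0,0]},{"gripper":85,"travel":[0,0,30],"twist":[0,0,0]},{"gripper":85,"travel":[0,0,25],"twist":[0,0,0]},{"gripper":85,"travel":[0,0,15],"twist":[0,0,0]},{"gripper":85,"travel":[0,0,9],"twist":[0,0,0]},{"gripper":85,"travel":[0,0,0],"twist":[0,0,0]},{"gripper":55,"travel":[0,0,0],"twist":[0,0,0]},{"gripper":55,"travel":[0,0,0],"twist":[0,0,0]},{"gripper":55,"travel":[0,0,0],"twist":[0,0,0]},{"gripper":55,"travel":[0,0,0],"twist":[0,0,0]},{"gripper":55,"travel":[0,0,0],"twist":[0,0,0]}]' 30
```

```text
time: 23.58
ee_pos: [0.6186, -0.2901, 0.0041]
tcp_rot: [-180.0, 0.1, -177.9]
wrist_force: [-0.5, -0.4, 5.8]
opening: 0.0627
grasp_force: 33.5
```

```bash

python3 -m crank '[{"gripper":85,"travel":[0,0,0],"twist":[0,0,0]},{"gripper":85,"travel":[0,0,0],"twist":[0,0,0]},{"gripper":85,"travel":[0,0,0],"twist":[0,0,0]},{"gripper":85,"travel":[0,0,0],"twist":[0,0,0.157]},{"gripper":85,"travel":[0,0,0],"twist":[0,0,0.157]},{"gripper":85,"travel":[0,0,0],"twist":[0,0,0.157]},{"gripper":85,"travel":[0,0,0],"twist":[0,0,0.157]},{"gripper":85,"travel":[0,0,0],"twist":[0,0,0.157]},{"gripper":85,"travel":[0,0,0],"twist":[0,0,0.157]},{"gripper":85,"travel":[0,0,0],"twist":[0,0,0.157]},{"gripper":85,"travel":[0,0,0],"twist":[0,0,0.157]},{"gripper":85,"travel":[0,0,0],"twist":[0,0,0.157]}]' 30
python3 -m crank '[{"gripper":85,"travel":[0,0,0],"twist":[0,0,0.157]},{"gripper":85,"travel":[0,0,0],"twist":[0,0,0]},{"gripper":55,"travel":[0,0,0],"twist":[0,0,0]},{"gripper":55,"travel":[0,0,0],"twist":[0,0,0]},{"gripper":55,"travel":[0,0,0],"twist":[0,0,0]},{"gripper":55,"travel":[0,0,0],"twist":[0,0,0]},{"gripper":55,"travel":[0,0,0],"twist":[0,0,0]}]' 30
python3 -c "
from h import *
go(702,-36.5,140,92);rv(92)"
```

```text
time: 25.08
ee_pos: [0.6178, -0.2897, 0.0024]
tcp_rot: [-180.0, -0.0, 100.9]
wrist_force: [-0.3, 0.0, 0.3]
opening: 0.0851
grasp_force: 0.0
time: 25.95
ee_pos: [0.618, -0.2898, 0.003]
tcp_rot: [-180.0, 0.0, 92.2]
wrist_force: [-0.5, 0.3, 4.7]
opening: 0.0626
grasp_force: 33.5
pose [ 618.  -289.8    3. ] [-180.      0.     92.19] q6 62.7 open 62.6 gf 33.5 t 25.9 | twist 0.003 shift now [ 249.9   93.6 -137. ] shift after twist [ 250.2   92.7 -137. ]
rotvec level now [-0.  0. -0.] to yaw [-0.     0.     0.003]
```

```bash

python3 -m crank '[{"gripper":55,"travel":[0,0,-10],"twist":[0,0,0]},{"gripper":55,"travel":[0,0,-27],"twist":[0,0,0]},{"gripper":55,"travel":[0,0,-40],"twist":[0,0,0]},{"gripper":55,"travel":[0,0,-30],"twist":[0,0,0]},{"gripper":55,"travel":[20,8,-10],"twist":[0,0,0]},{"gripper":55,"travel":[40,15,0],"twist":[0,0,0]},{"gripper":55,"travel":[50,19,0],"twist":[0,0,0]},{"gripper":55,"travel":[50,19,0],"twist":[0,0,0]},{"gripper":55,"travel":[50,19,0],"twist":[0,0,0]},{"gripper":55,"travel":[30,10,0],"twist":[0,0,0]},{"gripper":55,"travel":[10,3,0],"twist":[0,0,0]},{"gripper":55,"travel":[0,0,0],"twist":[0,0,0]}]' 30
python3 -m crank '[{"gripper":55,"travel":[0,0,0],"twist":[0,0,0]}]'
python3 -c "
from h import *
go(702.6,-36.3,57,92);rv(92)"
```

```text
time: 27.45
ee_pos: [0.7011, -0.0356, 0.1189]
tcp_rot: [-179.9, -0.0, 92.2]
wrist_force: [0.4, -0.5, -1.0]
opening: 0.063
grasp_force: 33.4
time: 27.58
ee_pos: [0.7011, -0.0373, 0.1195]
tcp_rot: [-179.9, -0.0, 92.1]
wrist_force: [0.7, -1.0, -0.6]
opening: 0.063
grasp_force: 33.4
pose [701.1 -37.3 119.5] [-179.95   -0.     92.12] q6 84.8 open 63.0 gf 33.4 t 27.6 | twist 0.002 shift now [ 1.   1.6 62.5] shift after twist [ 1.   1.6 62.5]
rotvec level now [-0.001 -0.     0.   ] to yaw [-0.001 -0.     0.002]
```

```bash

python3 -m crank '[{"gripper":55,"travel":[1,1.5,20],"twist":[0,0,0]},{"gripper":55,"travel":[0,0,20],"twist":[0,0,0]},{"gripper":55,"travel":[0,0,10],"twist":[0,0,0]},{"gripper":55,"travel":[0,0,5],"twist":[0,0,0]},{"gripper":55,"travel":[0,0,0],"twist":[0,0,0]},{"gripper":55,"travel":[0,0,0],"twist":[0,0,0]}]' 30
python3 -c "
from h import *
go(702.6,-36.3,57,92)"
python3 -m crank '[{"gripper":55,"travel":[0,0,2],"twist":[0,0,0]},{"gripper":55,"travel":[0,0,1.5],"twist":[0,0,0]},{"gripper":55,"travel":[0,0,0],"twist":[0,0,0]}]' 30
```

```text
time: 28.32
ee_pos: [0.7032, -0.0354, 0.0655]
tcp_rot: [180.0, -0.0, 92.2]
wrist_force: [0.6, -1.0, -1.1]
opening: 0.0629
grasp_force: 33.4
pose [703.2 -35.4  65.5] [ 1.7996e+02 -1.0000e-02  9.2160e+01] q6 84.9 open 62.9 gf 33.4 t 28.3 | twist 0.003 shift now [-0.9 -0.7  8.5] shift after twist [-0.9 -0.6  8.5]
time: 28.7
ee_pos: [0.7027, -0.0353, 0.0609]
tcp_rot: [-180.0, -0.0, 92.2]
wrist_force: [0.5, -0.4, -2.2]
opening: 0.0629
grasp_force: 33.4
```

```bash

python3 -m crank '[{"gripper":55,"travel":[-0.8,0,1.5],"twist":[0,0,0]},{"gripper":55,"travel":[0,0,0],"twist":[0,0,0]},{"gripper":55,"travel":[0,0,0],"twist":[0,0,0]}]' 30
python3 -m crank '[{"gripper":55,"travel":[0,0,1.5],"twist":[0,0,0]},{"gripper":55,"travel":[0,0,0],"twist":[0,0,0]},{"gripper":55,"travel":[0,0,0],"twist":[0,0,0]}]' 30
```

```text
time: 29.08
ee_pos: [0.7029, -0.0362, 0.0596]
tcp_rot: [-180.0, -0.0, 92.2]
wrist_force: [-0.1, 0.5, -2.1]
opening: 0.0628
grasp_force: 33.4
time: 29.45
ee_pos: [0.7029, -0.0361, 0.0581]
tcp_rot: [-180.0, -0.0, 92.2]
wrist_force: [-0.6, 0.0, -1.7]
opening: 0.063
grasp_force: 33.4
```

```bash

python3 -m crank '[{"gripper":55,"travel":[0,0,1.2],"twist":[0,0,0]},{"gripper":55,"travel":[0,0,0],"twist":[0,0,0]},{"gripper":80,"travel":[0,0,0],"twist":[0,0,0]},{"gripper":80,"travel":[0,0,0],"twist":[0,0,0]},{"gripper":80,"travel":[0,0,0],"twist":[0,0,0]},{"gripper":80,"travel":[0,0,0],"twist":[0,0,0]},{"gripper":85,"travel":[0,0,-20],"twist":[0,0,0]},{"gripper":85,"travel":[0,0,-40],"twist":[0,0,0]},{"gripper":85,"travel":[0,0,-30],"twist":[0,0,0]},{"gripper":85,"travel":[0,0,0],"twist":[0,0,0]}]' 30
python3 -c "
from h import *
go(448,279,100,112.3);rv(112.3)"
```

```text
time: 30.7
ee_pos: [0.7041, -0.0362, 0.1502]
tcp_rot: [179.8, 0.0, 92.2]
wrist_force: [0.1, 0.4, 0.0]
opening: 0.0852
grasp_force: 0.0
pose [704.1 -36.2 150.2] [1.7975e+02 2.0000e-02 9.2170e+01] q6 84.9 open 85.2 gf 0.0 t 30.7 | twist -0.351 shift now [ 324.7 -244.    50.2] shift after twist [ 388.8 -117.3   50.2]
rotvec level now [0.004 0.    0.   ] to yaw [ 0.004  0.001 -0.351]
```

```bash

python3 -m crank '[{"gripper":85,"travel":[0,0,0],"twist":[0,0,-0.175]},{"gripper":85,"travel":[0,0,0],"twist":[0,0,-0.175]},{"gripper":85,"travel":[20,-6,0],"twist":[0,0,0]},{"gripper":85,"travel":[45,-14,0],"twist":[0,0,0]},{"gripper":85,"travel":[55,-16.5,0],"twist":[0,0,0]},{"gripper":85,"travel":[55,-16.5,0],"twist":[0,0,0]},{"gripper":85,"travel":[55,-16.5,0],"twist":[0,0,0]},{"gripper":85,"travel":[55,-16.5,0],"twist":[0,0,0]},{"gripper":85,"travel":[50,-15,0],"twist":[0,0,0]},{"gripper":85,"travel":[40,-12,20],"twist":[0,0,0]},{"gripper":85,"travel":[13,-4,20],"twist":[0,0,0]},{"gripper":85,"travel":[0,0,0],"twist":[0,0,0]}]' 30
python3 -m crank '[{"gripper":85,"travel":[0,0,0],"twist":[0,0,0]}]' 30
python3 -c "
from h import *
go(448,279,3,112.3);rv(112.3)
T=cam('top');a=bot.camera('top'); cv2.imwrite('pics/n2.png',a[:,:,::-1])
top(T,a,(4,22),703,-36.5,.104,smin=200); top(T,a,(45,85),477,-57.5,.058,smin=100); red(T,a,592,-47)"
```

```text
time: 32.2
ee_pos: [0.4462, 0.2788, 0.1051]
tcp_rot: [-179.8, 0.0, 112.3]
wrist_force: [-0.0, 0.3, 0.1]
opening: 0.0853
grasp_force: 0.0
time: 32.33
ee_pos: [0.4482, 0.2784, 0.1074]
tcp_rot: [-180.0, -0.0, 112.2]
wrist_force: [-0.4, 0.7, 0.7]
opening: 0.0852
grasp_force: 0.0
pose [448.2 278.4 107.4] [-1.7999e+02 -1.0000e-02  1.1221e+02] q6 99.6 open 85.2 gf 0.0 t 32.3 | twist -0.002 shift now [  0.7   0.  104.4] shift after twist [  0.7   0.  104.4]
rotvec level now [-0. -0.  0.] to yaw [-0.    -0.    -0.002]
v 129.0 rect [697.3 -32.5] [65.  81.8] 48.4 circ [695.6 -33.5] d 76.4
v 122.0 rect [476.9 -57.4] [58.6 61.4] 0.7 circ [476.7 -57.5] d 76.1
red 219 [[ 0.5936 -0.0458  0.058 ]] ((592.2296752929688, -46.37897491455078), (20.767375946044922, 56.066673278808594), 4.074041843414307)
```

```bash

python3 -m crank '[{"gripper":85,"travel":[0,0,30],"twist":[0,0,0]},{"gripper":85,"travel":[0,0,30],"twist":[0,0,0]},{"gripper":85,"travel":[0,0,25],"twist":[0,0,0]},{"gripper":85,"travel":[0,0,14],"twist":[0,0,0]},{"gripper":85,"travel":[0,0,5],"twist":[0,0,0]},{"gripper":85,"travel":[0,0,0],"twist":[0,0,0]},{"gripper":55,"travel":[0,0,0],"twist":[0,0,0]},{"gripper":55,"travel":[0,0,0],"twist":[0,0,0]},{"gripper":55,"travel":[0,0,0],"twist":[0,0,0]},{"gripper":55,"travel":[0,0,0],"twist":[0,0,0]},{"gripper":55,"travel":[0,0,0],"twist":[0,0,0]}]' 30
python3 -m crank '[{"gripper":85,"travel":[0,0,0],"twist":[0,0,0]},{"gripper":85,"travel":[0,0,0],"twist":[0,0,0]},{"gripper":85,"travel":[0,0,0],"twist":[0,0,0]},{"gripper":85,"travel":[0,0,-30],"twist":[0,0,0]},{"gripper":85,"travel":[0,0,-40],"twist":[0,0,0]},{"gripper":85,"travel":[0,0,0],"twist":[0,0,0]},{"gripper":85,"travel":[0,0,0],"twist":[0,0,0]}]' 30
python3 -c "
from h import *
go(448,279,3,202.3);rv(202.3)"
```

```text
time: 33.75
ee_pos: [0.4484, 0.2792, 0.0042]
tcp_rot: [179.9, -0.0, 112.2]
wrist_force: [0.3, -0.7, 5.9]
opening: 0.0633
grasp_force: 34.0
time: 34.62
ee_pos: [0.4476, 0.2787, 0.0725]
tcp_rot: [-179.9, -0.0, 112.2]
wrist_force: [-0.8, 0.7, 0.2]
opening: 0.0849
grasp_force: 0.0
pose [447.6 278.7  72.5] [-1.7995e+02 -2.0000e-02  1.1223e+02] q6 99.7 open 84.9 gf 0.0 t 34.6 | twist -1.572 shift now [ 0.1  0.4 69.5] shift after twist [-0.4  0.1 69.5]
rotvec level now [-0.001 -0.     0.   ] to yaw [-0.000e+00 -1.000e-03 -1.572e+00]
```

```bash

python3 -m crank '[{"gripper":85,"travel":[0,0,0],"twist":[0,0,-0.157]},{"gripper":85,"travel":[0,0,0],"twist":[0,0,-0.157]},{"gripper":85,"travel":[0,0,0],"twist":[0,0,-0.157]},{"gripper":85,"travel":[0,0,0],"twist":[0,0,-0.157]},{"gripper":85,"travel":[0,0,0],"twist":[0,0,-0.157]},{"gripper":85,"travel":[0,0,0],"twist":[0,0,-0.157]},{"gripper":85,"travel":[0,0,0],"twist":[0,0,-0.157]},{"gripper":85,"travel":[0,0,0],"twist":[0,0,-0.157]},{"gripper":85,"travel":[0,0,0],"twist":[0,0,-0.157]},{"gripper":85,"travel":[0,0,0],"twist":[0,0,-0.157]},{"gripper":85,"travel":[0,0,0],"twist":[0,0,0]},{"gripper":85,"travel":[0,0,0],"twist":[0,0,0]}]' 30
python3 -m crank '[{"gripper":85,"travel":[0,0,25],"twist":[0,0,0]},{"gripper":85,"travel":[0,0,30],"twist":[0,0,0]},{"gripper":85,"travel":[0,0,14],"twist":[0,0,0]},{"gripper":85,"travel":[0,0,0],"twist":[0,0,0]},{"gripper":85,"travel":[0,0,0],"twist":[0,0,0]},{"gripper":55,"travel":[0,0,0],"twist":[0,0,0]},{"gripper":55,"travel":[0,0,0],"twist":[0,0,0]},{"gripper":55,"travel":[0,0,0],"twist":[0,0,0]},{"gripper":55,"travel":[0,0,0],"twist":[0,0,0]},{"gripper":55,"travel":[0,0,0],"twist":[0,0,0]}]' 30
python3 -c "
from h import *
go(477,-57.5,130,181);rv(181)"
```

```text
time: 36.12
ee_pos: [0.4475, 0.2786, 0.0723]
tcp_rot: [180.0, -0.1, -158.0]
wrist_force: [0.4, -1.0, -0.3]
opening: 0.085
grasp_force: 0.0
time: 37.38
ee_pos: [0.4484, 0.2792, 0.0053]
tcp_rot: [180.0, 0.1, -157.8]
wrist_force: [-1.0, 0.3, 6.3]
opening: 0.0629
grasp_force: 33.9
pose [448.4 279.2   5.3] [ 1.7996e+02  8.0000e-02 -1.5783e+02] q6 9.7 open 62.9 gf 33.9 t 37.4 | twist 0.37 shift now [ 100.6 -322.6 -124.7] shift after twist [ -22.7 -337.2 -124.7]
rotvec level now [0.001 0.001 0.   ] to yaw [0.001 0.001 0.37 ]
```

```bash

python3 -m crank '[{"gripper":55,"travel":[0,0,-10],"twist":[0,0,0]},{"gripper":55,"travel":[0,0,-30],"twist":[0,0,0]},{"gripper":55,"travel":[0,0,-45],"twist":[0,0,0]},{"gripper":55,"travel":[0,0,-35],"twist":[0,0,0]},{"gripper":55,"travel":[0,0,-5],"twist":[0,0,0.123]},{"gripper":55,"travel":[0,0,0],"twist":[0,0,0.123]},{"gripper":55,"travel":[0,0,0],"twist":[0,0,0.124]},{"gripper":55,"travel":[0,0,0],"twist":[0,0,0]}]' 30
python3 -m crank '[{"gripper":55,"travel":[-1,-20,0],"twist":[0,0,0]},{"gripper":55,"travel":[-3,-40,0],"twist":[0,0,0]},{"gripper":55,"travel":[-3.5,-50,0],"twist":[0,0,0]},{"gripper":55,"travel":[-3.5,-50,0],"twist":[0,0,0]},{"gripper":55,"travel":[-3.5,-50,0],"twist":[0,0,0]},{"gripper":55,"travel":[-3.5,-50,0],"twist":[0,0,0]},{"gripper":55,"travel":[-2.5,-40,0],"twist":[0,0,0]},{"gripper":55,"travel":[-2,-27,0],"twist":[0,0,0]},{"gripper":55,"travel":[0,-10,0],"twist":[0,0,0]},{"gripper":55,"travel":[0,0,0],"twist":[0,0,0]},{"gripper":55,"travel":[0,0,0],"twist":[0,0,0]}]' 30
python3 -c "
from h import *
go(477,-57.5,59,181);rv(181)"
```

```text
time: 38.38
ee_pos: [0.4477, 0.2787, 0.1294]
tcp_rot: [180.0, -0.0, -179.0]
wrist_force: [0.5, -0.3, -1.6]
opening: 0.0634
grasp_force: 33.8
time: 39.75
ee_pos: [0.476, -0.0572, 0.1291]
tcp_rot: [180.0, -0.0, -179.0]
wrist_force: [-0.0, -0.5, -0.5]
opening: 0.0634
grasp_force: 33.8
pose [476.  -57.2 129.1] [ 1.7998e+02 -3.0000e-02 -1.7896e+02] q6 -7.9 open 63.4 gf 33.8 t 39.8 | twist 0.001 shift now [-1.  -0.4 70.1] shift after twist [-1.  -0.4 70.1]
rotvec level now [ 0. -0. -0.] to yaw [ 0.    -0.     0.001]
```

```bash

python3 -m crank '[{"gripper":55,"travel":[-1,-0.4,20],"twist":[0,0,0]},{"gripper":55,"travel":[0,0,25],"twist":[0,0,0]},{"gripper":55,"travel":[0,0,12],"twist":[0,0,0]},{"gripper":55,"travel":[0,0,6],"twist":[0,0,0]},{"gripper":55,"travel":[0,0,0],"twist":[0,0,0]},{"gripper":55,"travel":[0,0,0],"twist":[0,0,0]}]' 30
python3 -c "
from h import *
go(477,-57.5,59,181)"
python3 -m crank '[{"gripper":55,"travel":[0,0,2],"twist":[0,0,0]},{"gripper":55,"travel":[0,0,1.5],"twist":[0,0,0]},{"gripper":55,"travel":[0,0,0],"twist":[0,0,0]},{"gripper":55,"travel":[0,0,0],"twist":[0,0,0]}]' 30
python3 -m crank '[{"gripper":55,"travel":[0,0,1.2],"twist":[0,0,0]},{"gripper":55,"travel":[0,0,0],"twist":[0,0,0]},{"gripper":55,"travel":[0,0,0],"twist":[0,0,0]}]' 30
```

```text
time: 40.5
ee_pos: [0.4775, -0.0581, 0.0668]
tcp_rot: [180.0, 0.0, -179.0]
wrist_force: [-0.4, 1.6, -1.2]
opening: 0.0638
grasp_force: 33.8
pose [477.5 -58.1  66.8] [ 1.8000e+02  4.0000e-02 -1.7901e+02] q6 -7.9 open 63.8 gf 33.8 t 40.5 | twist -0.0 shift now [0.5 0.6 7.8] shift after twist [0.5 0.6 7.8]
time: 41.0
ee_pos: [0.4771, -0.0581, 0.0626]
tcp_rot: [180.0, -0.0, -179.0]
wrist_force: [0.6, -0.3, -1.8]
opening: 0.0632
grasp_force: 33.8
time: 41.38
ee_pos: [0.477, -0.0581, 0.0613]
tcp_rot: [180.0, -0.0, -179.0]
wrist_force: [-0.3, -0.5, -1.7]
opening: 0.0635
grasp_force: 33.8
```

```bash

python3 -m crank '[{"gripper":55,"travel":[0,0.5,1.2],"twist":[0,0,0]},{"gripper":55,"travel":[0,0,0.5],"twist":[0,0,0]},{"gripper":55,"travel":[0,0,0],"twist":[0,0,0]}]' 30
python3 -m crank '[{"gripper":55,"travel":[0,0,0],"twist":[0,0,0]},{"gripper":80,"travel":[0,0,0],"twist":[0,0,0]},{"gripper":80,"travel":[0,0,0],"twist":[0,0,0]},{"gripper":80,"travel":[0,0,0],"twist":[0,0,0]},{"gripper":80,"travel":[0,0,0],"twist":[0,0,0]},{"gripper":85,"travel":[0,0,-20],"twist":[0,0,0]},{"gripper":85,"travel":[0,0,-40],"twist":[0,0,0]},{"gripper":85,"travel":[0,0,-40],"twist":[0,0,0]},{"gripper":85,"travel":[0,50,0],"twist":[0,0,0]},{"gripper":85,"travel":[0,50,0],"twist":[0,0,0]},{"gripper":85,"travel":[0,50,0],"twist":[0,0,0]},{"gripper":85,"travel":[0,50,0],"twist":[0,0,0]}]' 30
python3 -m crank '[{"gripper":85,"travel":[0,50,0],"twist":[0,0,0]},{"gripper":85,"travel":[0,50,0],"twist":[0,0,0]},{"gripper":85,"travel":[0,0,0],"twist":[0,0,0]},{"gripper":85,"travel":[0,0,0],"twist":[0,0,0]}]' 30
python3 -c "
from h import *
T=cam('top');S=cam('scene');a=bot.camera('top');b=bot.camera('scene')
top(T,a,(4,22),703,-36.5,.104,smin=200,vth=150);top(T,a,(45,85),477,-57.5,.104,smin=100); red(T,a,592,-47)
top(T,a,(4,22),470,-290,.05,R=35,smin=180,vth=60);A=cv2.imread('pics/top0.png')[:,:,::-1].copy();top(T,A,(4,22),470,-290,.05,R=35,smin=180,vth=60)
c=proj(T,[[.591,-.046,.05]])[0].astype(int);d=proj(S,[[.591,-.046,.07]])[0].astype(int)
f=lambda i,c:cv2.resize(i[c[1]-80:c[1]+80,c[0]-85:c[0]+85,::-1],(400,376),interpolation=cv2.INTER_CUBIC)
cv2.imwrite('pics/end.png',np.hstack([f(a,c),f(b,d)]))"
```

```text
time: 41.75
ee_pos: [0.477, -0.0576, 0.0596]
tcp_rot: [180.0, -0.0, -179.0]
wrist_force: [0.2, -0.1, -1.7]
opening: 0.0629
grasp_force: 33.8
time: 43.25
ee_pos: [0.4735, 0.1439, 0.1598]
tcp_rot: [180.0, -0.0, -179.0]
wrist_force: [0.7, 0.1, 0.3]
opening: 0.0851
grasp_force: 0.0
time: 43.75
ee_pos: [0.4719, 0.2422, 0.1595]
tcp_rot: [-180.0, -0.0, -179.0]
wrist_force: [0.8, -0.2, 0.5]
opening: 0.085
grasp_force: 0.0
v 150 rect [704.3 -38.4] [61.8 66.1] 59.7 circ [704.2 -36.9] d 64.6
v 112.0 rect [477.2 -58.1] [62.4 63.6] 0.9 circ [473.6 -57.7] d 75.3
red 215 [[ 0.5937 -0.0459  0.058 ]] ((592.2353515625, -46.458580017089844), (20.767375946044922, 56.2263069152832), 4.074041843414307)
v 60 rect [ 469.7 -289.1] [81.6 83.9] 3.8 circ [ 469.3 -289. ] d 83.2
v 60 rect [ 469.7 -288.9] [81.6 83.5] 3.8 circ [ 469.2 -289. ] d 83.3
```

View pics/end.png

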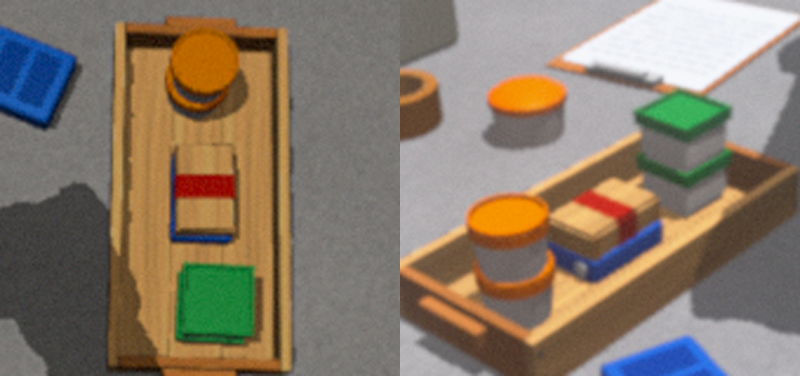

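```bash
python3 -c "
from workcell import bot
print(bot.job_done())"
```

```text
the job is handed in; nothing more can be done
None
```

The job is handed in at about 44 s: the cold pack lies mid-crate with the urchin box on it, and the round and square tubs are stacked on their own kinds. The final pictures show all four in place and the wide tub within about 1 mm of where it started; the hand-in gave no verdict.

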